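# Pack the sample transport box

### The arm

A 7-joint arm with a two-finger parallel gripper is mounted at the origin on the work surface. World frame = base frame: x ahead of the robot, y to its left, z up, the work surface at z = 0. Lengths are in m, angles in rad, forces in N, time in s.
With the tool pointing down it reaches from about 0.4 to 0.85 m from the base axis. Payload 4.5 kg.
Tool frame: the origin (TCP) lies on the centre line of the jaws, within the pads' length; the fingertips stand 8 mm ahead of it and the grasp point (between the pads) lies 11 mm behind it; z points along the fingers, y is the line along which they close (so a half turn about z gives the same grasp; the last joint's range is limited). The gripper opens to 85 mm and grips with 20 to 120 N. Pads are 22 mm wide; open, the fingers measure 114 mm over their backs; the gripper's body (76 mm by 85 mm) begins 54 mm behind the grasp point. The pads swing forward as they close: fully open they stand 13 mm farther back than shut.
Start: joints at [1.199, 0.689, -0.195, 1.565, 0.157, 0.902, -0.215], TCP at [0.247, -0.574, 0.239] pointing down, gripper open.
Joint ranges: [-3.01, 3.01], [-0.46, 2.08], [-1.47, 1.51], [0.13, 2.56], [-1, 4.14], [0.04, 2.09], [-2.66, 2.66]. Speed limits (rad/s): [2.57, 2.57, 3.14, 3.14, 3.14, 3.14, 3.14].

### API

Orientations are given as a rotation vector (axis times angle).
In Python, from workcell import robot gives the robot as it stands. The module is installed in compiled form; this text tells all that it offers.
- The arm moves only by the tool carry_out, never from a script. Its argument "rows" is one flat list of numbers, 7 for each row, row after row: the shift along the world's x, y, z in units of 25 mm (1.0 is 25 mm), then the turn, a rotation vector about the world's x, y, z in units of 6 degrees (1.0 is 6 degrees), then the finger opening in mm, from 0 to 85.4. In form: [dx, dy, dz, wx, wy, wz, gripper, dx, dy, dz, wx, wy, wz, gripper, ...]. A call has 1 to 10 rows; each row shifts and turns the commanded pose from where the row before left it; what a row does not reach is not made up. A row lasts 1/12 s, in which the tool goes at most 41.7 mm and 7.16 degrees, less where a joint would pass 70% of its speed; a pose out of reach is approached as far as the arm can. A call is refused whole if a number of a shift passes 1 or a number of a turn 1, either way. A call with a gripper value outside its range is refused whole. The fingers move at their own pace and stop on an object; the grip force is fixed at half the most. Time passes only in rows, so rows that do not move let the fingers close. It gives the time, the measured TCP pose, the force, the opening and the grip force at its end, in the units of the state.
- robot.get_obs(): the state, without advancing time (a new reading comes with each control period).
- robot.read_camera(name): name is "scene" or "top" or "wrist"; returns the picture (384x512x3 uint8, red, green, blue); there is no depth.
- robot.camera_info(name): a dict with "camera_matrix" (3x3 intrinsics, pixels), "k1" (the pictures are not rectified: a ray, as slopes to the right and down, at radius r is drawn at 1 + k1 r^2 times it, then the intrinsics apply), "extrinsics" (4x4, takes a point from camera to world coordinates); the wrist camera has in their place "T_tool_cam" (4x4, takes a point from camera to tool coordinates, whose origin is the TCP and whose axes are the flange's). Camera axes: x right, y up, looking along -z (the intrinsics and any distortion apply to the point x, -y, -z); pixel columns grow to the right and rows downward; lengths in m; the calibration is good to about 2 mm. A picture is of the moment at which its call begins: read the wrist's pose just before it. camera_info takes no time and is no camera call.
- robot.job_done(): hands the job in; it is judged then, once.
Trained networks look in the newest picture that a camera, given by its name, has taken for a name from the list of things; names that differ only in an ending like _2 or _b are one class to them, and where a whole thing is asked for, a point or a joint stands for the part that bears it (a point fixed in the world has none). Each returns a list of dicts, best first, with "conf" (0 to 1); they miss things now and then, are a little off and sometimes report something else, mostly with a low value. They report only what shows in the picture. A call takes as long as a camera call.
- robot.spot_in(camera, target): "location" ([column, row] in pixels, amid what is visible of it).
The state is a dict: "time_s": time; "joint_positions": joint angles; "joint_vel": joint speeds; "joint_torque": joint torques, N m; "position": TCP position; "orientation": TCP orientation; "ft_force": force on the tool from outside, world axes, zero at the start; "torque": the same for the moment, N m; "width": opening from 0.0 (shut) to 1.0 (fully open); "finger_force": force on a finger pad.
Only numpy, scipy, OpenCV 4.12 (cv2) and the standard library are available. Lean on these libraries where they do the work, as an engineer would, in place of code of your own. Each camera call takes 0.05 s, during which the arm holds its last target. There are 200 camera calls.

### The job

Pack the transport box: stand the carton and the tall jar from the angled rack in it together with the canister that is already inside, shifting the canister along to make room, so that all three stand upright and flat on the box's floor in one row. Set them down without dropping them, and leave everything else where it is.

Things in the scene. Friction and masses are not known exactly. Their poses are not given: they have to be found in the camera images.
- crate: Transport box: open-topped grey plastic tray fixed to the bench, outer 166 (its x) x 64 (its y) x 40 mm high, walls and floor 4 mm, so inside 158 x 56 mm and 36 mm deep. Two small black grips (30 mm long, to 44 mm from the box's middle line, 27 to 33 mm above the bench) on the outside of the long walls. Origin under its centre on the bench; x along the length, z up. The three things to be packed (70 + 44 + 36 mm along the row) leave 8 mm in all.
- crate_floor (a point): Centre of the transport box's inner floor, 4 mm above the bench; axes as the box.
- canister: Straight round canister, white with a grey cap, diameter 36 mm, height 88 mm, about 70 g, standing loose near the middle of the transport box, so that the carton does not fit on either side of it. Origin: centre of its underside, z along its axis to the cap.
- carton: Stiff pale carton with a grey band, 70 (its x) x 50 (its y) x 75 mm high, about 160 g, standing loose on the bench. Its 70 mm must lie along the box's length. Origin: centre of its underside, z up.
- jar: Tall straight round jar, white with a grey cap of the same diameter, diameter 44 mm, height 80 mm, about 120 g, loose in one of the rack's two pockets and leaning with it, about 35 degrees (0.61 rad) from vertical as it rests against the pocket wall. Origin: centre of its underside, z along its axis to the cap.
- rack: Angled beige rack fixed to the bench, with two pockets side by side along its y (68 mm between centres). Pocket floors are tipped 33 degrees so that what stands in them leans its top towards the rack's -x side (roughly towards the robot). Each pocket is 46 x 48 mm with walls 28 mm high measured square to its floor. About 65 mm (x) x 132 (y) x 60 mm high in all. Origin under the centre of the rack on the bench, z up; pocket floor centres lie at (0, +-34, 20) mm.
- pot: Low round pot of the same make as the jar, diameter 44 mm, height only 36 mm, in the rack's other pocket; stays there. Origin: centre of its underside, z along its axis.
- beaker: Open glass cup, rim diameter 60 mm, 75 mm high, loose on the bench beyond the rack and carton; to be left alone. Origin: centre of its underside.
- timer: White bench timer 30 x 65 x 55 mm high, loose; to be left alone. Origin: centre of its underside.
- marker: White and black square marker pen, 127 mm long, 12 mm thick, lying loose beyond the transport box; to be left alone. Origin: underside, in the middle of its white part.

How it is judged:
At the end, for the whole second after the job is handed in: Carton, jar and canister all stand in the transport box: each one's underside within 3 mm of the box's inner floor, upright within 0.07 rad (4 degrees), between the box's walls, at rest (x of carton in the frame of crate_floor between -0.046 and 0.046 m and y of carton in the frame of crate_floor between -0.013 and 0.013 m and z of carton in the frame of crate_floor between -0.003 and 0.003 m and angle between each of carton, jar, canister's own z axis and vertical below 0.07 rad and linear speed of each of carton, jar, canister below 0.02 m/s and x of jar in the frame of crate_floor between -0.059 and 0.059 m and y of jar in the frame of crate_floor between -0.013 and 0.013 m and z of jar in the frame of crate_floor between -0.003 and 0.003 m and x of canister in the frame of crate_floor between -0.063 and 0.063 m and y of canister in the frame of crate_floor between -0.013 and 0.013 m and z of canister in the frame of crate_floor between -0.003 and 0.003 m); the robot touches nothing.
It fails at once if the carton is dropped (falls freely by more than about 25 mm) (contact force between the fingers and carton below 0.02 N and linear speed of carton above 0.7 m/s).
It fails at once if the jar is dropped (falls freely by more than about 25 mm) (contact force between the fingers and jar below 0.02 N and linear speed of jar above 0.7 m/s).
It fails at once if the canister is dropped (falls freely by more than about 25 mm) (contact force between the fingers and canister below 0.02 N and linear speed of canister above 0.7 m/s).
It fails at once if the pot, beaker, timer or marker is shifted by more than 30 mm (distance of any of pot, beaker, timer, marker from where it was at the start of the episode above 0.03 m).
It also fails if it takes over 66 s, if anything falls off the work surface, if the arm or the gripper's body presses on something with over 40 N, if the wrist force passes 120 N, or if a joint passes its speed limit or range.

## Working session

There is one attempt and no reset: what is moved stays moved. The work goes in short steps, Python scripts to look and compute and a tool call to move; the robot and the scene stay as the last step left them, time stands still between calls to the robot, and variables do not carry over. Pictures are saved under pics/ and viewed, at most 10 in all, crops included, and the job is handed in when it is done.

Besides the shell and the picture viewer there is one more tool, called after "Emit:" by a JSON object that holds its "api" and its "payload". carry_out: Moves the arm, as the interface text tells. Its arguments: {"type":"object","properties":{"rows":{"type":"array","items":{"type":"number"}}},"required":["rows"]}

```bash
mkdir -p pics; cat > h.py <<'E'
import numpy as np, cv2
from scipy.spatial.transform import Rotation as R
from workcell import robot
def cam(n):
    i=robot.camera_info(n); K=np.array(i["camera_matrix"]); k=i["k1"]
    if "extrinsics" in i: T=np.array(i["extrinsics"])
    else:
        o=robot.get_obs(); W=np.eye(4); W[:3,:3]=R.from_rotvec(o["orientation"]).as_matrix(); W[:3,3]=o["position"]
        T=W@np.array(i["T_tool_cam"])
    return K,k,T
def ray(c,px):
    K,k,T=c; u=cv2.undistortPoints(np.array([[px]],float),K,np.array([k,0,0,0,0.]))[0,0]
    return T[:3,3],T[:3,:3]@np.array([u[0],-u[1],-1])
def atz(c,px,z):
    o,d=ray(c,px); return o+d*(z-o[2])/d[2]
def proj(c,P):
    K,k,T=c; p=np.linalg.inv(T)@np.append(P,1); s=np.array([p[0],-p[1]])/-p[2]; s=s*(1+k*(s@s))
    return K[:2,:2]@s+K[:2,2]
def tri(a,b):
    (o1,d1),(o2,d2)=a,b
    A=np.array([d1,-d2]).T; s=np.linalg.lstsq(A,o2-o1,rcond=None)[0]
    p,q=o1+d1*s[0],o2+d2*s[1]; return (p+q)/2,np.linalg.norm(p-q)
def snap(n,f,scale=1.5):
    im=robot.read_camera(n); cv2.imwrite("pics/"+f,cv2.resize(im[:,:,::-1],None,fx=scale,fy=scale,interpolation=cv2.INTER_CUBIC)); return im
E
python3 - <<'E'
from h import *
np.set_printoptions(precision=3,suppress=True)
o=robot.get_obs(); print(o["position"],o["orientation"],R.from_rotvec(o["orientation"]).as_matrix(),o["width"],o["ft_force"])
for n in("scene","top"):
    snap(n,n+"0.png"); c=cam(n); print(n,c[2][:3,3],c[0][0,0],c[1])
    for t in["crate","canister","carton","jar","rack","pot","beaker","timer","marker"]:
        print(t,[(np.round(x["location"]),round(x["conf"],2)) for x in robot.spot_in(n,t)[:2]])
print(robot.camera_info("wrist"))
E
```

```text
[ 0.246 -0.574  0.238] [-3.075 -0.633  0.001] [[ 0.919  0.395 -0.001]
 [ 0.395 -0.919  0.002]
 [-0.    -0.002 -1.   ]] 1.0048346572218245 [ 0.036 -0.131  0.358]
scene [ 1.075 -0.301  0.79 ] 459.22010644507645 -0.13158788335294747
crate [(array([246., 199.]), 0.9)]
canister [(array([236., 184.]), 0.97), (array([300., 128.]), 0.17)]
carton []
jar [(array([300., 130.]), 0.9)]
rack [(array([317., 144.]), 0.85)]
pot [(array([322., 126.]), 0.57)]
beaker [(array([180., 306.]), 0.86), (array([299., 129.]), 0.44)]
timer [(array([376., 206.]), 0.73)]
marker [(array([273., 261.]), 0.77)]
top [ 0.411 -0.013  1.034] 478.91400967096683 -0.13149292042720892
crate [(array([258., 235.]), 0.57)]
canister [(array([247., 230.]), 0.9)]
carton [(array([377., 257.]), 0.8)]
jar [(array([148., 239.]), 0.89)]
rack [(array([135., 223.]), 0.82)]
pot [(array([120., 234.]), 0.87)]
beaker [(array([365., 166.]), 0.59)]
timer [(array([167., 134.]), 0.65), (array([132., 224.]), 0.21)]
marker [(array([272., 156.]), 0.61)]
{'camera_matrix': array([[273.82 ,   0.   , 255.346],
       [  0.   , 273.82 , 189.866],
       [  0.   ,   0.   ,   1.   ]]), 'k1': -0.04187730719279977, 'T_tool_cam': array([[-0.001,  0.963,  0.269,  0.068],
       [ 1.   ,  0.001,  0.   ,  0.001],
       [-0.   ,  0.269, -0.963, -0.135],
       [ 0.   ,  0.   ,  0.   ,  1.   ]])}
```

View pics/scene0.png

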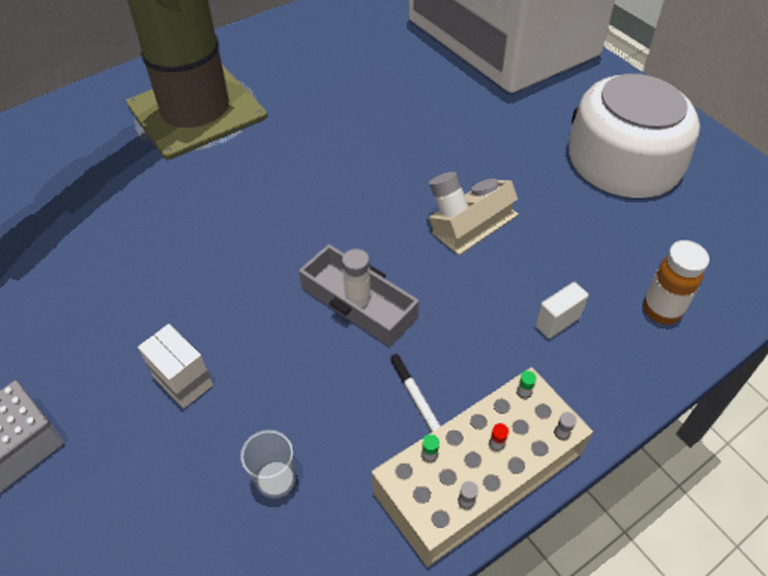

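View pics/top0.png

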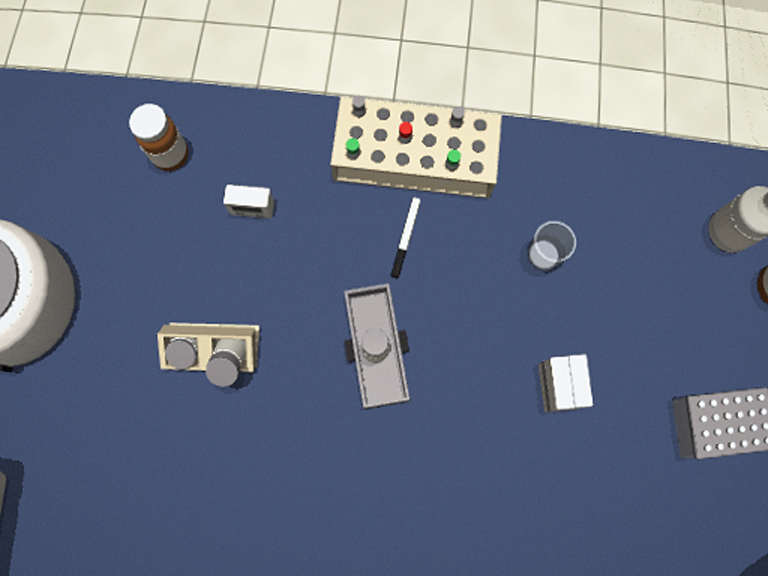

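The pictures show the crate (top view, rim about (345,291)-(409,400) in the 1.5x picture) with the canister in its middle. The carton is on the right at (570,382). The rack on the left holds the jar at (224,365) and the pot at (181,352).

```bash
python3 - <<'E'
from h import *
np.set_printoptions(precision=4,suppress=True)
c=cam("top"); s=cam("scene")
print(c[2])
for n,z,pts in(("crate rim",.04,[(345,291),(388,285),(409,400),(363,408)]),("carton top",.075,[(551,358),(587,354),(592,408),(556,411)]),("rack outer",.05,[(160,324),(260,324),(259,372),(159,368)])):
    P=np.array([atz(c,(p[0]/1.5,p[1]/1.5),z) for p in pts]);print(n,P[:,:2].tolist(),P.mean(0)); print(np.linalg.norm(np.roll(P,-1,0)-P,axis=1))
print("canister top",tri(ray(c,(375/1.5,340/1.5)),ray(s,(356/1.5,260/1.5))))
print("jar cap",tri(ray(c,(223/1.5,367/1.5)),ray(s,(445/1.5,183/1.5))))
print("pot cap",tri(ray(c,(181/1.5,352/1.5)),ray(s,(485/1.5,187/1.5))))
E
```

```text
[[ 0.117   0.9671 -0.2258  0.4109]
 [-0.9931  0.1144 -0.0242 -0.0127]
 [ 0.0024  0.2271  0.9739  1.0341]
 [ 0.      0.      0.      1.    ]]
crate rim [[0.6250599657276346, 0.05645200584361882], [0.6408973665605664, -0.0030935625631387815], [0.4831423584490467, -0.050241928476280256], [0.4649219151938763, 0.011217022771154746]] [0.5535 0.0036 0.04  ]
[0.0616 0.1646 0.0641 0.1664]
carton top [[0.5580836024664152, -0.2338541085074527], [0.5690008723250225, -0.2829556380884839], [0.49691264600314644, -0.29424402444362585], [0.48781879853094345, -0.24565719416855805]] [ 0.528  -0.2642  0.075 ]
[0.0503 0.073  0.0494 0.0712]
rack outer [[0.5450552150971386, 0.308379064537413], [0.5622190283968271, 0.16752374111407678], [0.4958299277747424, 0.1588489528504611], [0.48381155549270966, 0.2987136440707328]] [0.5217 0.2334 0.05  ]
[0.1419 0.067  0.1404 0.062 ]
canister top (array([0.5533, 0.0052, 0.0879]), np.float64(0.00020417451804209278))
jar cap (array([0.4941, 0.2033, 0.077 ]), np.float64(0.0002803779055761048))
pot cap (array([0.5102, 0.273 , 0.044 ]), np.float64(0.0007054619400910213))
```

Emit:
{"api": "carry_out", "payload": {"rows": [0.5,1,0,0,0,0,85,0.5,1,0,0,0,0,85,0.5,1,0,0,0,0,85,0.5,1,0,0,0,0,85,0.5,1,0,0,0,0,85,0.5,1,0,0,0,0,85,0.5,1,0,0,0,0,85,0.5,1,0,0,0,0,85,0.5,1,0,0,0,0,85,0.5,1,0,0,0,0,85]}}

```text
time_s: 1.83
position: [0.3723, -0.3231, 0.2395]
orientation: [3.077, 0.633, 0.001]
ft_force: [0.4, 0.4, -0.3]
width: 0.997
finger_force: 0.0
```

Emit:
{"api": "carry_out", "payload": {"rows": [0.5,1,0,0,0,0,85,0.5,1,0,0,0,0,85,0.5,1,0,0,0,0,85,0.5,1,0,0,0,0,85,0.5,1,0,0,0,0,85,0.5,1,0,0,0,0,85,0.5,1,0,0,0,0,85,0.5,1,0,0,0,0,85,0.5,1,0,0,0,0,85,0.5,1,0,0,0,0,85]}}

```text
time_s: 2.67
position: [0.4974, -0.0729, 0.2395]
orientation: [3.077, 0.633, 0.001]
ft_force: [0.7, -0.6, -0.3]
width: 0.996
finger_force: 0.0
```

Emit:
{"api": "carry_out", "payload": {"rows": [0.57,0.79,-0.4,0,0,-0.3,85,0.57,0.79,-0.4,0,0,-0.3,85,0.57,0.79,-0.4,0,0,-0.3,85,0.57,0.79,-0.4,0,0,-0.3,85,0,0,0,0,0,0,85,0,0,0,0,0,0,85,0,0,0,0,0,0,85,0,0,0,0,0,0,85]}}

```text
time_s: 3.33
position: [0.5533, 0.0033, 0.1997]
orientation: [3.11, 0.436, -0.0]
ft_force: [-0.2, 0.8, 0.5]
width: 0.998
finger_force: 0.0
```

```bash
python3 - <<'E'
from h import *
np.set_printoptions(precision=4,suppress=True)
o=robot.get_obs(); print(o["time_s"],o["position"],R.from_rotvec(o["orientation"]).as_matrix(),o["joint_positions"])
c=cam("wrist"); snap("wrist","w1.png")
# predicted crate rim
a=np.radians(16.2)
for x,y in((.083,.032),(.083,-.032),(-.083,-.032),(-.083,.032)):
    print(proj(c,[.5535+x*np.cos(a)-y*np.sin(a),.0036+x*np.sin(a)+y*np.cos(a),.04])*1.5)
print(proj(c,[.5533,.0052,.092])*1.5)
E
```

```text
3.3333 [0.5533 0.0033 0.1997] [[ 0.9614  0.275  -0.0001]
 [ 0.275  -0.9614 -0.001 ]
 [-0.0003  0.0009 -1.    ]] [-0.043   0.6457 -0.0776  1.8298  0.0768  0.6692 -1.4575]
[334.3361 148.4626]
[427.854  147.9425]
[422.8896 368.4611]
[342.0221 368.8778]
[379.0567 285.1678]
```

View pics/w1.png

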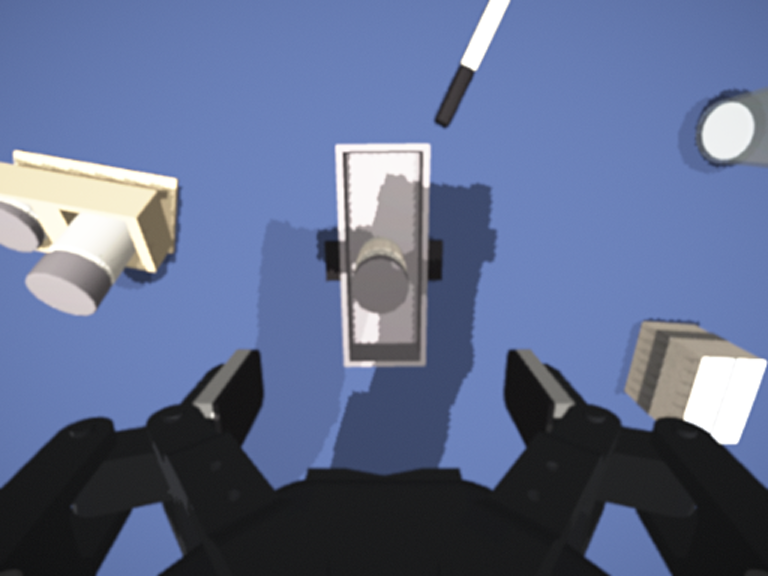

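The wrist view shows the crate rim at (335,144), (430,144), (426,366), (345,366), square in the picture. The canister cap is at about (381,283), and both sit close to the prediction from the top camera.

```bash
python3 - <<'E'
from h import *
np.set_printoptions(precision=4,suppress=True)
c=cam("wrist")
P=np.array([atz(c,(x/1.5,y/1.5),.04) for x,y in((335,144),(430,144),(426,366),(345,366))])
print(P,P.mean(0),np.linalg.norm(np.roll(P,-1,0)-P,axis=1))
d=(P[0]+P[1]-P[2]-P[3]);print(np.degrees(np.arctan2(d[1],d[0])))
print(atz(c,(381/1.5,283/1.5),.092))
Q=np.array([atz(c,(x/1.5,y/1.5),.075) for x,y in((765,359),(738,443),(685,430),(701,356))]);print(Q)
E
```

```text
[[ 0.6274  0.0578  0.04  ]
 [ 0.6452 -0.0047  0.04  ]
 [ 0.4855 -0.052   0.04  ]
 [ 0.4681  0.0095  0.04  ]] [0.5565 0.0027 0.04  ] [0.0649 0.1665 0.064  0.1665]
16.682322608609038
[0.555  0.0044 0.092 ]
[[ 0.5717 -0.2793  0.075 ]
 [ 0.5027 -0.2964  0.075 ]
 [ 0.5027 -0.2484  0.075 ]
 [ 0.561  -0.2303  0.075 ]]
```

Emit:
{"api": "carry_out", "payload": {"rows": [0.07,0.04,-0.94,0,0,0.1,85,0,0,-0.94,0,0,0,85,0,0,-0.94,0,0,0,85,0,0,-0.94,0,0,0,85,0,0,-0.94,0,0,0,85,0,0,-0.94,0,0,0,85,0,0,0,0,0,0,0,0,0,0,0,0,0,0,0,0,0,0,0,0,0,0,0,0,0,0,0,0]}}

```text
time_s: 4.22
position: [0.5567, 0.0054, 0.06]
orientation: [3.108, 0.454, 0.005]
ft_force: [0.3, 1.1, 0.7]
width: 0.45
finger_force: 0.3
```

Emit:
{"api": "carry_out", "payload": {"rows": [0,0,0,0,0,0,0,0,0,0,0,0,0,0,0,0,0,0,0,0,0,0,0,0,0,0,0,0]}}

```text
time_s: 4.55
position: [0.5567, 0.0056, 0.0601]
orientation: [3.108, 0.454, 0.005]
ft_force: [-0.1, 0.2, 8.5]
width: 0.41
finger_force: 59.3
```

Emit:
{"api": "carry_out", "payload": {"rows": [0,0,0.1,0,0,0,0,0.4,0.1,0,0,0,0,0,0.4,0.1,0,0,0,0,0,0.4,0.1,0,0,0,0,0,0.4,0.1,0,0,0,0,0,0.4,0.1,0,0,0,0,0,0.25,0.07,0,0,0,0,0,0,0,0,0,0,0,0,0,0,0,0,0,0,0]}}

```text
time_s: 5.3
position: [0.6114, 0.02, 0.0609]
orientation: [3.108, 0.455, -0.001]
ft_force: [-1.0, -0.0, -0.4]
width: 0.406
finger_force: 59.6
```

Emit:
{"api": "carry_out", "payload": {"rows": [0.08,0.03,0,0,0,0,0,0,0,0,0,0,0,0,0,0,0,0,0,0,0]}}

```text
time_s: 5.55
position: [0.6133, 0.0206, 0.0608]
orientation: [3.108, 0.455, -0.001]
ft_force: [-0.2, 0.1, -0.8]
width: 0.408
finger_force: 59.6
```

Emit:
{"api": "carry_out", "payload": {"rows": [0.08,0.02,0,0,0,0,0,0,0,0,0,0,0,0,0,0,0,0,0,0,0]}}

```text
time_s: 5.8
position: [0.6158, 0.0213, 0.0608]
orientation: [3.108, 0.455, 0.0]
ft_force: [-0.6, 0.0, -0.5]
width: 0.406
finger_force: 59.6
```

Emit:
{"api": "carry_out", "payload": {"rows": [0.04,0.01,0,0,0,0,0,0,0,0,0,0,0,0,0,0,0,0,0,0,0]}}

```text
time_s: 6.05
position: [0.6168, 0.0215, 0.0608]
orientation: [3.108, 0.455, 0.0]
ft_force: [-0.7, -0.5, -0.9]
width: 0.406
finger_force: 59.6
```

Emit:
{"api": "carry_out", "payload": {"rows": [0.04,0.01,0,0,0,0,0,0,0,0,0,0,0,0,0,0,0,0,0,0,0]}}

```text
time_s: 6.3
position: [0.6178, 0.0218, 0.0608]
orientation: [3.108, 0.455, 0.0]
ft_force: [-0.6, -0.0, -0.5]
width: 0.407
finger_force: 59.6
```

Emit:
{"api": "carry_out", "payload": {"rows": [0.04,0.01,0,0,0,0,0,0,0,0,0,0,0,0,0,0,0,0,0,0,0]}}

```text
time_s: 6.55
position: [0.6188, 0.0221, 0.0608]
orientation: [3.108, 0.455, 0.0]
ft_force: [-0.2, 0.7, -2.2]
width: 0.408
finger_force: 59.6
```

```bash
python3 - <<'E'
from h import *
o=robot.get_obs(); print(o["position"],o["ft_force"])
im=robot.read_camera("wrist"); cv2.imwrite("pics/w2.png",cv2.resize(im[90:250,170:340,::-1],None,fx=3.5,fy=3.5,interpolation=cv2.INTER_CUBIC))
E
```

```text
[0.61881954 0.02206538 0.06082347] [-0.23386487  0.6825226  -2.19996657]
```

View pics/w2.png

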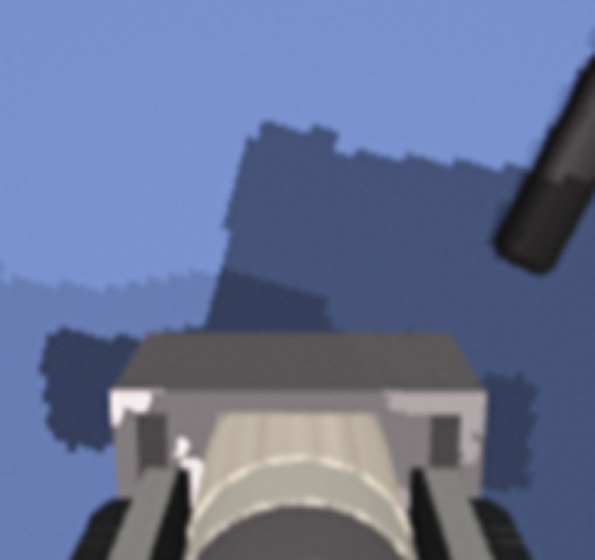

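The crop shows the canister centred between the side walls. Its body reaches the inner edge of the far rim (crop row 411, outer edge 388), so it is at or almost at the end wall.

```bash
python3 - <<'E'
from h import *
np.set_printoptions(precision=4,suppress=True)
c=cam("wrist"); p=robot.get_obs()["position"]; a=np.radians(16.5); ex=np.array([np.cos(a),np.sin(a),0]); ey=np.array([-ex[1],ex[0],0])
for n,q in(("outL",(110,389)),("outR",(486,390)),("inL",(215,412)),("inR",(385,412))):
    P=atz(c,(q[0]/3.5+170,q[1]/3.5+90),.04); print(n,P,(P-p)@ex,(P-p)@ey)
E
```

```text
outL [0.627  0.0575 0.04  ] 0.017960498614160686 0.03173919420173668
outR [ 0.6451 -0.0041  0.04  ] 0.01787938112817697 -0.032522263955084695
inL [0.6281 0.0392 0.04  ] 0.013844717377393668 0.01387060572261917
inR [0.6364 0.0112 0.04  ] 0.01388910951739911 -0.015342960601911829
```

Emit:
{"api": "carry_out", "payload": {"rows": [0.05,0.01,0,0,0,0,0,0,0,0,0,0,0,0,0,0,0,0,0,0,0]}}

```text
time_s: 6.85
position: [0.6192, 0.022, 0.0606]
orientation: [3.108, 0.455, -0.003]
ft_force: [-2.1, -0.3, 0.9]
width: 0.405
finger_force: 59.8
```

Emit:
{"api": "carry_out", "payload": {"rows": [0.05,0.02,0,0,0,0,0,0,0,0,0,0,0,0,0,0,0,0,0,0,0]}}

```text
time_s: 7.1
position: [0.6195, 0.0221, 0.0605]
orientation: [3.108, 0.454, -0.006]
ft_force: [-5.3, -2.4, 2.3]
width: 0.404
finger_force: 59.9
```

Emit:
{"api": "carry_out", "payload": {"rows": [-0.06,-0.02,-0.03,0,0,0,0,0,0,-0.03,0,0,0,0,0,0,-0.02,0,0,0,0,0,0,0,0,0,0,0,0,0,0,0,0,0,0]}}

```text
time_s: 7.52
position: [0.6193, 0.0221, 0.0601]
orientation: [3.108, 0.454, -0.001]
ft_force: [-5.3, -1.3, 11.5]
width: 0.405
finger_force: 60.9
```

Emit:
{"api": "carry_out", "payload": {"rows": [0,0,0,0,0,0,85,0,0,0,0,0,0,85,0,0,0,0,0,0,85,0,0,0.4,0,0,0,85,0,0,1,0,0,0,85,0,0,1,0,0,0,85,0,0,1,0,0,0,85,0,0,1,0,0,0,85,-0.3,0.3,0.8,0,0,-0.3,85,-0.5,0.5,0.4,0,0,-0.3,85]}}

```text
time_s: 8.35
position: [0.6028, 0.0406, 0.2025]
orientation: [3.121, 0.349, 0.012]
ft_force: [1.0, 0.1, -0.3]
width: 0.988
finger_force: 0.0
```

Emit:
{"api": "carry_out", "payload": {"rows": [-0.7,0.7,0,0,-0.4,-0.3,85,-0.7,0.7,0,0,-0.4,-0.3,85,-0.7,0.7,0,0,-0.4,-0.3,85,-0.7,0.7,0,0,-0.4,-0.25,85,-0.7,0.7,0,0,-0.4,0,85,-0.7,0.7,0,0,-0.4,0,85,-0.7,0.7,0,0,-0.4,0,85,-0.7,0.7,0,0,-0.4,0,85,-0.7,0.7,0,0,-0.4,0,85,0,0,0,0,0,0,85]}}

```text
time_s: 9.18
position: [0.4533, 0.194, 0.2038]
orientation: [3.061, 0.173, 0.527]
ft_force: [1.2, -0.0, -0.4]
width: 0.998
finger_force: 0.0
```

```bash
python3 - <<'E'
from h import *
np.set_printoptions(precision=4,suppress=True)
o=robot.get_obs(); print(o["time_s"],o["position"],R.from_rotvec(o["orientation"]).as_matrix(),o["joint_positions"],o["width"])
c=cam("wrist"); snap("wrist","w3.png")
print(proj(c,[.494,.2033,.08])*1.5)
E
```

```text
9.1833 [0.4533 0.194  0.2038] [[ 0.9364  0.1041  0.3351]
 [ 0.1145 -0.9934 -0.0115]
 [ 0.3317  0.0492 -0.9421]] [-0.8683  0.5516  0.3588  2.2953  0.2553  0.0433 -2.2969] 0.9979801914645644
[365.4871 279.8293]
```

View pics/w3.png

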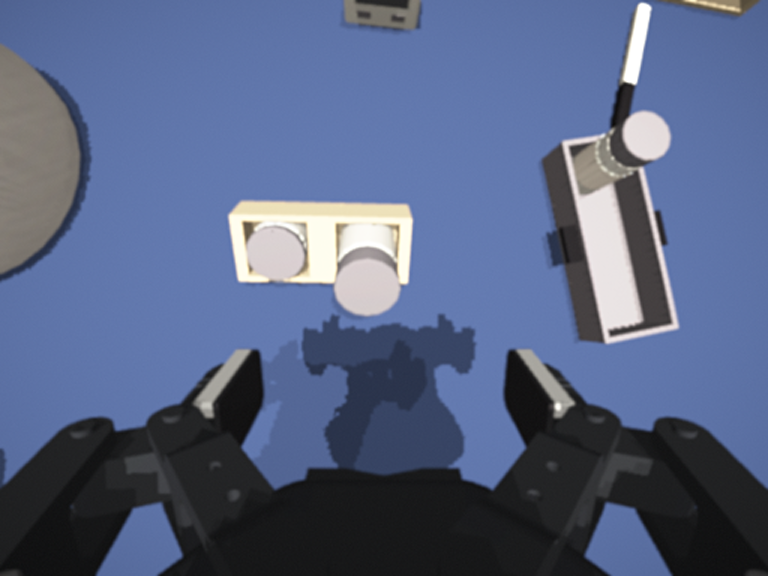

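The tilt stopped at about 20°, with joint 6 at its limit. The jar's cap face is centred near (367,287), the pot's at (277,250). The rack's rim runs (237,202)-(411,205) at the back and (240,282)-(408,283) at the front.

```bash
python3 - <<'E'
from h import *
np.set_printoptions(precision=4,suppress=True)
c=cam("top"); s=cam("scene"); w=cam("wrist")
def ls(rays):
    A=0;b=0
    for o,d in rays:
        d=d/np.linalg.norm(d);M=np.eye(3)-np.outer(d,d);A=A+M;b=b+M@o
    p=np.linalg.solve(A,b);return p
for n,a,b,e in(("jar",(223,368),(444,181),(367,287)),("pot",(181,352),(485,187),(277,250))):
    r=[ray(c,np.array(a)/1.5),ray(s,np.array(b)/1.5),ray(w,np.array(e)/1.5)]
    p=ls(r);print(n,p,[np.round(proj(k,p)*1.5-q,1) for k,q in((c,a),(s,b),(w,e))])
    print(ls(r[1:]),ls([r[0],r[2]]))
# rack model: search pose using rack x yaw & pocket centres
jt=None
for yaw in(6,):
    a=np.radians(yaw);ex=np.array([np.cos(a),np.sin(a),0])
    ax=-np.sin(np.radians(35))*ex+np.array([0,0,np.cos(np.radians(35))])
    print(ax)
E
```

```text
jar [0.4921 0.2016 0.0809] [array([0.5, 0.3]), array([-0.5, -0.2]), array([-1.6, -1.5])]
[0.492  0.2012 0.0806] [0.4912 0.2004 0.0899]
pot [0.512  0.2711 0.0467] [array([ 1.2, -1.2]), array([ 0.2, -0.2]), array([-1.7,  2.4])]
[0.5136 0.2694 0.0485] [0.5056 0.2571 0.1023]
[-0.5704 -0.06    0.8192]
```

Emit:
{"api": "carry_out", "payload": {"rows": [0.35,0.06,-0.9,0.2,0,0,66,0.35,0.06,-0.9,0.2,0,0,66,0.35,0.06,-0.9,0,0,0,66,0.35,0.06,-0.9,0,0,0,66,0,0,0,0,0,0,66,0,0,0,0,0,0,66]}}

```text
time_s: 9.73
position: [0.5011, 0.2038, 0.1499]
orientation: [3.081, 0.147, 0.47]
ft_force: [-1.0, -0.2, 1.3]
width: 0.777
finger_force: 0.0
```

```bash
python3 - <<'E'
from h import *
np.set_printoptions(precision=4,suppress=True)
o=robot.get_obs(); print(o["time_s"],o["position"],R.from_rotvec(o["orientation"]).as_matrix(),o["joint_positions"],o["width"])
im=robot.read_camera("wrist"); cv2.imwrite("pics/w4.png",cv2.resize(im[120:384,100:410,::-1],None,fx=2,fy=2,interpolation=cv2.INTER_CUBIC))
c=cam("wrist")
print((proj(c,[.4925,.2008,.082])-[100,120])*2)
E
```

```text
9.7333 [0.5011 0.2038 0.1499] [[ 0.9503  0.0899  0.2982]
 [ 0.0963 -0.9953 -0.0069]
 [ 0.2962  0.0353 -0.9545]] [-0.7103  0.683   0.2207  2.1798  0.6233  0.0436 -2.6509] 0.7768207943304118
[308.9381 240.4349]
```

View pics/w4.png

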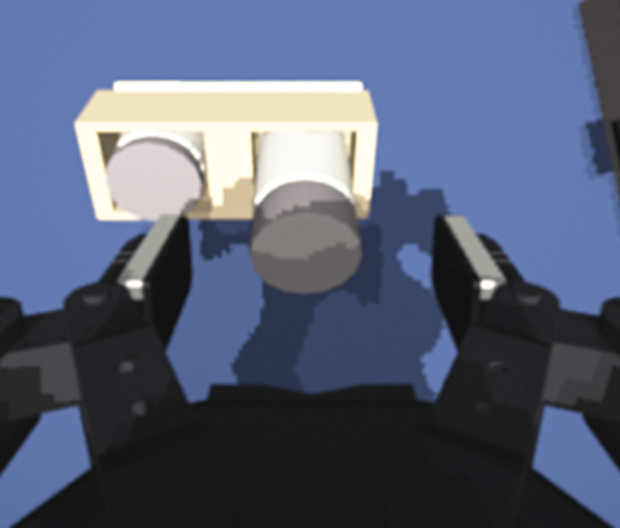

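The crop shows the cap centred between the open fingers at (306,250). The arm is stuck on the joint-6 and joint-7 limits and isn't following, so I'll reduce the tilt.

Emit:
{"api": "carry_out", "payload": {"rows": [-0.2,0,0.4,0,0.6,0,66,-0.2,0,0.4,0,0.6,0,66,0,0,0,0.3,0,0,66,0,0,0,0,0,0,66]}}

```text
time_s: 10.12
position: [0.4908, 0.2033, 0.1704]
orientation: [-3.107, -0.143, -0.288]
ft_force: [0.7, -1.8, -0.3]
width: 0.773
finger_force: 0.0
```

```bash
python3 - <<'E'
from h import *
np.set_printoptions(precision=4,suppress=True)
o=robot.get_obs(); print(o["time_s"],o["position"],R.from_rotvec(o["orientation"]).as_matrix(),o["joint_positions"],o["width"])
E
```

```text
10.1167 [0.4908 0.2033 0.1704] [[ 0.9788  0.0926  0.1827]
 [ 0.0893 -0.9957  0.0261]
 [ 0.1843 -0.0092 -0.9828]] [-0.4247  0.6239 -0.1523  2.0886  0.5585  0.3064 -2.5434] 0.7731225128065794
```

Emit:
{"api": "carry_out", "payload": {"rows": [0.11,-0.01,-0.9,-0.1,0,0,66,0.11,-0.01,-0.9,0,0,0,66,0.11,-0.01,-0.9,0,0,0,66,0.11,-0.01,-0.9,0,0,0,66,0.11,-0.01,-0.9,0,0,0,66,0,0,0,0,0,0,66]}}

```text
time_s: 10.62
position: [0.506, 0.2043, 0.0569]
orientation: [3.124, 0.157, 0.269]
ft_force: [0.7, 0.4, -0.9]
width: 0.772
finger_force: 0.0
```

```bash
python3 - <<'E'
from h import *
np.set_printoptions(precision=4,suppress=True)
o=robot.get_obs(); print(o["time_s"],o["position"],R.from_rotvec(o["orientation"]).as_matrix(),o["joint_positions"],o["ft_force"])
im=robot.read_camera("wrist"); cv2.imwrite("pics/w5.png",cv2.resize(im[120:384,100:410,::-1],None,fx=2,fy=2,interpolation=cv2.INTER_CUBIC))
E
```

```text
10.6167 [0.506  0.2043 0.0569] [[ 0.9803  0.0991  0.1709]
 [ 0.0995 -0.995   0.0064]
 [ 0.1707  0.0107 -0.9853]] [-0.557   0.8601  0.0688  2.0959  0.6684  0.0432 -2.6526] [ 0.6986  0.424  -0.9359]
```

View pics/w5.png

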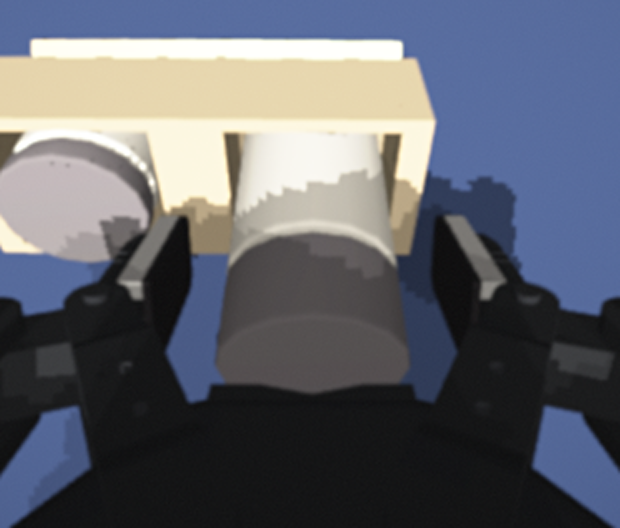

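The crop shows the jar between the open fingers, cap at (313,310), with clear room to the pot and the rack walls. Closing.

Emit:
{"api": "carry_out", "payload": {"rows": [0,0,0,0,0,0,0,0,0,0,0,0,0,0,0,0,0,0,0,0,0,0,0,0,0,0,0,0,0,0,0,0,0,0,0,0,0,0,0,0,0,0]}}

```text
time_s: 11.17
position: [0.5072, 0.2054, 0.061]
orientation: [-3.122, -0.149, -0.277]
ft_force: [-2.0, -1.1, 8.0]
width: 0.497
finger_force: 60.6
```

Emit:
{"api": "carry_out", "payload": {"rows": [-0.11,-0.01,0.16,0,0,0,0,-0.11,-0.01,0.16,0,0,0,0,-0.11,-0.01,0.16,0,0,0,0,0,0,0,0,0,0,0]}}

```text
time_s: 11.5
position: [0.4989, 0.2048, 0.0725]
orientation: [-3.122, -0.15, -0.276]
ft_force: [1.2, -0.4, 0.9]
width: 0.497
finger_force: 61.0
```

```bash
python3 - <<'E'
from h import *
np.set_printoptions(precision=4,suppress=True)
o=robot.get_obs(); print(o["time_s"],o["position"],R.from_rotvec(o["orientation"]).as_matrix(),o["joint_positions"],o["ft_force"])
E
```

```text
11.5 [0.4989 0.2048 0.0725] [[ 0.9799  0.0955  0.1751]
 [ 0.0949 -0.9954  0.0121]
 [ 0.1755  0.0048 -0.9845]] [-0.5578  0.8249  0.0596  2.1163  0.6618  0.0537 -2.6541] [ 1.1842 -0.3767  0.9332]
```

Emit:
{"api": "carry_out", "payload": {"rows": [-0.12,-0.01,0.18,0,0,0,0,-0.12,-0.01,0.18,0,0,0,0,-0.12,-0.01,0.18,0,0,0,0,-0.12,-0.01,0.2,0,0,0,0,-0.12,-0.01,0.25,0,0.05,0,0,-0.1,0,0.5,0,0.1,0,0,0,0,0.8,0,0.2,0,0,0,0,0.9,0,0.3,0,0,0,0,0.9,0,0.4,0,0,0,0,0,0,0,0,0]}}

```text
time_s: 12.33
position: [0.4845, 0.204, 0.1779]
orientation: [-3.124, -0.145, -0.111]
ft_force: [2.6, 1.1, -1.5]
width: 0.495
finger_force: 61.1
```

```bash
python3 - <<'E'
from h import *
np.set_printoptions(precision=4,suppress=True)
o=robot.get_obs(); print(o["time_s"],o["position"],R.from_rotvec(o["orientation"]).as_matrix(),o["joint_positions"],o["ft_force"],o["width"])
E
```

```text
12.3333 [0.4845 0.204  0.1779] [[ 0.9932  0.0929  0.07  ]
 [ 0.0921 -0.9956  0.0158]
 [ 0.0712 -0.0093 -0.9974]] [-0.2721  0.6449 -0.362   1.9879  0.4913  0.5237 -2.4623] [ 2.587   1.1429 -1.5278] 0.4953569283892348
```

Emit:
{"api": "carry_out", "payload": {"rows": [0.07,-0.96,0,-0.1,0.52,0.2,0,0.07,-0.96,0,-0.1,0.52,0.2,0,0.07,-0.96,0,-0.1,0.52,0.2,0,0.07,-0.96,0,-0.1,0.52,0.2,0,0.07,-0.96,0,-0.1,0.52,0.2,0,0.07,-0.96,0,-0.1,0.52,0.2,0,0.07,-0.96,0,-0.1,0.52,0.2,0,0.07,-0.96,0,-0.1,0.52,0.2,0,0.05,-0.96,0,-0.1,0.52,0.2,0,0,0,0,0,0,0,0]}}

```text
time_s: 13.17
position: [0.4972, -0.019, 0.1718]
orientation: [2.98, 0.419, -0.662]
ft_force: [0.4, -0.9, -1.6]
width: 0.495
finger_force: 61.2
```

```bash
python3 - <<'E'
from h import *
np.set_printoptions(precision=4,suppress=True)
o=robot.get_obs(); print(o["time_s"],o["position"],R.from_rotvec(o["orientation"]).as_matrix(),o["joint_positions"],o["ft_force"],o["width"])
s=robot.read_camera("scene"); w=robot.read_camera("wrist")
c=cam("scene"); p=proj(c,o["position"]).astype(int); print(p)
a=cv2.resize(s[p[1]-45:p[1]+55,p[0]-50:p[0]+50,::-1],(500,500),interpolation=cv2.INTER_CUBIC)
b=cv2.resize(w[184:384,155:355,::-1],(300,300),interpolation=cv2.INTER_CUBIC)
cv2.imwrite("pics/j1.png",np.hstack([a,np.vstack([b,np.zeros((200,300,3),np.uint8)])]))
E
```

```text
13.1667 [ 0.4972 -0.019   0.1718] [[ 0.8707  0.276  -0.407 ]
 [ 0.2499 -0.9612 -0.1172]
 [-0.4235  0.0003 -0.9059]] [ 0.1635  0.8542 -0.4969  1.6253  0.3995  1.2232 -1.7859] [ 0.4161 -0.8978 -1.5915] 0.4947977773052375
[209 132]
```

View pics/j1.png

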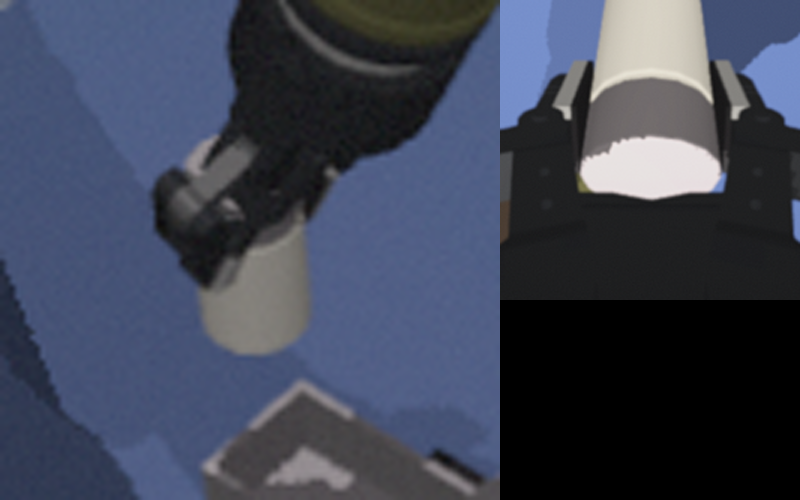

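The left half shows the jar hanging almost upright, its lower edge at crop (255,350) and its right edge running (305,225)-(308,320). The right half shows its cap centred between the pads.

```bash
python3 - <<'E'
from h import *
np.set_printoptions(precision=3,suppress=True)
o=robot.get_obs(); c=cam("scene"); T=R.from_rotvec(o["orientation"]).as_matrix()
P=np.array(o["position"])-.011*T[:,2]; ex=np.array([np.cos(.288),np.sin(.288),0]); ey=np.array([-ex[1],ex[0],0]); z=np.array([0,0,1.])
v=c[2][:3,3]-P
for off in(0,):
  for ph in(-6,-3,0,3,6):
    a=np.radians(ph); ax=np.cos(a)*z+np.sin(a)*ex; u=np.cos(a)*ex-np.sin(a)*z
    # silhouette: side points
    B=P-.062*ax
    t=np.linspace(0,2*np.pi,180)
    pts=[np.array([proj(c,B+h*ax+.022*(np.cos(k)*u+np.sin(k)*ey)) for k in t]) for h in(.0,.03)]
    f=lambda q:(q-np.array([159,87]))*5
    b0,b1=f(pts[0]),f(pts[1])
    print(ph,"left",b0[b0[:,0].argmin()],b1[b1[:,0].argmin()],"right",b0[b0[:,0].argmax()],b1[b1[:,0].argmax()],"bottom",b0[b0[:,1].argmax()])
E
```

```text
-6 left [237.757 329.034] [224.888 273.102] right [346.676 316.82 ] [336.411 260.472] bottom [283.76 360.89]
-3 left [231.59  324.313] [221.476 269.872] right [340.871 315.154] [333.477 260.444] bottom [279.877 358.746]
0 left [225.458 319.346] [218.116 266.526] right [334.968 313.148] [330.444 260.206] bottom [275.921 356.34 ]
3 left [219.375 314.145] [214.817 263.072] right [328.983 310.81 ] [327.323 259.761] bottom [271.897 353.67 ]
6 left [213.357 308.722] [211.587 259.519] right [322.931 308.147] [324.119 259.11 ] bottom [267.809 350.733]
```

```bash
python3 - <<'E'
from h import *
np.set_printoptions(precision=4,suppress=True)
o=robot.get_obs(); T=R.from_rotvec(o["orientation"]).as_matrix(); w=cam("wrist"); p=np.array(o["position"])
ez=np.array([0,0,1.]);ex=np.array([np.cos(.288),np.sin(.288),0]);ey=np.array([-ex[1],ex[0],0])
oo,d=ray(w,(255,298.5))
C=oo+d*.1295; print("cap centre rel TCP in ex,ey,z",[(C-p)@k for k in(ex,ey,ez)], T.T@(C-p))
P=p-.011*T[:,2]; print("P rel",[(P-p)@k for k in(ex,ey,ez)])
# expected white/cap boundary and side edges in wrist: edges direction of body
for ph in(-4,0,4):
    a=np.radians(ph); ax=np.cos(a)*ez+np.sin(a)*ex
    print(ph,[((proj(w,C-s*ax)-[155,184])*1.5) for s in(0,.02,.05)])
c=cam("scene")
J=np.array([[(proj(c,p+k*.001)-proj(c,p)) for k in(ex,ey,ez)]]);print(J)
im=robot.read_camera("top"); t=cam("top"); q=proj(t,C); print(q)
E
```

```text
cap centre rel TCP in ex,ey,z [np.float64(-0.00463315768702546), np.float64(-0.00041970740265687877), np.float64(0.028713809042564264)] [-0.0163  0.0003 -0.0241]
P rel [np.float64(0.004623312657107747), np.float64(-6.762749993785386e-05), np.float64(0.009981002284133539)]
-4 [array([150.  , 171.75]), array([150.2933, 116.2244]), array([150.6408,  50.2957])]
0 [array([150.  , 171.75]), array([150.3176, 118.4256]), array([150.6884,  56.0144])]
4 [array([150.  , 171.75]), array([150.3401, 120.8309]), array([150.7321,  62.0117])]
[[[ 0.383   0.2243]
  [ 0.3505 -0.2854]
  [-0.0433 -0.3756]]]
[257.3673 252.9856]
```

Emit:
{"api": "carry_out", "payload": {"rows": [0.26,0.18,-0.3,0.06,-0.2,0,0,0.26,0.18,-0.3,0.06,-0.2,0,0,0,0,-0.8,0,0,0,0,0,0,-0.8,0,0,0,0,0,0,-0.8,0,0,0,0,0,0,-0.6,0,0,0,0,0,0,-0.5,0,0,0,0,0,0,0,0,0,0,0]}}

```text
time_s: 13.98
position: [0.5085, -0.004, 0.0693]
orientation: [3.001, 0.435, -0.596]
ft_force: [0.4, -1.9, -2.3]
width: 0.496
finger_force: 62.4
```

```bash
python3 - <<'E'
from h import *
np.set_printoptions(precision=4,suppress=True)
o=robot.get_obs(); print(o["time_s"],o["position"],R.from_rotvec(o["orientation"]).as_matrix(),o["ft_force"],o["width"])
s=robot.read_camera("scene"); w=robot.read_camera("wrist")
c=cam("scene"); p=proj(c,o["position"]).astype(int); print(p)
a=cv2.resize(s[p[1]-45:p[1]+55,p[0]-40:p[0]+60,::-1],(450,450),interpolation=cv2.INTER_CUBIC)
b=cv2.resize(w[124:384,155:355,::-1],(346,450),interpolation=cv2.INTER_CUBIC)
cv2.imwrite("pics/j2.png",np.hstack([a,b]))
E
```

```text
13.9833 [ 0.5085 -0.004   0.0693] [[ 0.886   0.283  -0.3672]
 [ 0.2634 -0.9591 -0.1037]
 [-0.3816 -0.0049 -0.9243]] [ 0.4124 -1.8612 -2.296 ] 0.4959343941825214
[222 167]
```

View pics/j2.png

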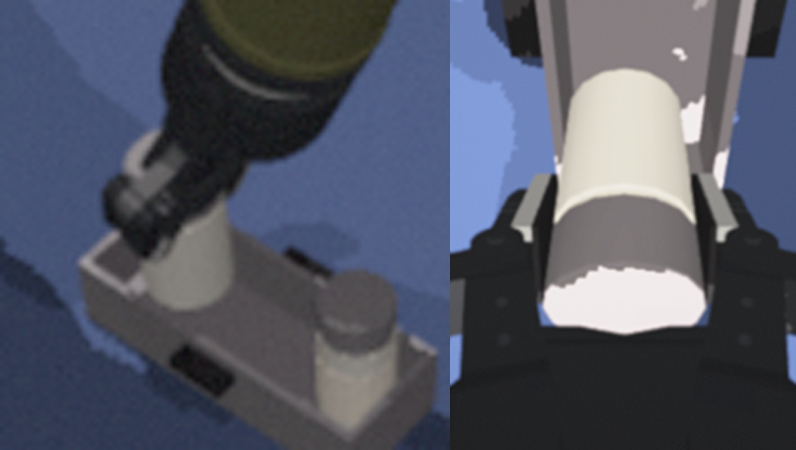

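The left half shows the jar inside the near half of the crate, just above the floor, and the canister upright at the far end. The right half shows the jar about 6 mm off toward +y, which matches the measured pose.

Emit:
{"api": "carry_out", "payload": {"rows": [0.07,-0.24,0,0,0,0,0,0,0,-0.2,0,0,0,0,0,0,-0.2,0,0,0,0,0,0,0,0,0,0,0,0,0,0,0,0,0,0]}}

```text
time_s: 14.5
position: [0.5111, -0.0092, 0.061]
orientation: [3.004, 0.434, -0.594]
ft_force: [0.4, -0.0, -0.8]
width: 0.493
finger_force: 62.4
```

Emit:
{"api": "carry_out", "payload": {"rows": [-0.12,-0.03,0,0,0,0,0,0,0,0,0,0,0,0,0,0,0,0,0,0,0]}}

```text
time_s: 14.75
position: [0.5082, -0.0103, 0.0612]
orientation: [3.003, 0.434, -0.593]
ft_force: [0.2, 0.4, -1.6]
width: 0.499
finger_force: 62.4
```

Emit:
{"api": "carry_out", "payload": {"rows": [-0.06,-0.02,0,0,0,0,0,0,0,0,0,0,0,0,0,0,0,0,0,0,0]}}

```text
time_s: 15.0
position: [0.5068, -0.0109, 0.0611]
orientation: [3.003, 0.434, -0.593]
ft_force: [0.0, -0.4, -1.3]
width: 0.496
finger_force: 62.4
```

Emit:
{"api": "carry_out", "payload": {"rows": [-0.04,-0.01,0,0,0,0,0,0,0,0,0,0,0,0,0,0,0,0,0,0,0]}}

```text
time_s: 15.25
position: [0.5058, -0.0112, 0.0611]
orientation: [3.003, 0.434, -0.593]
ft_force: [-0.2, 0.3, -0.6]
width: 0.494
finger_force: 62.4
```

Emit:
{"api": "carry_out", "payload": {"rows": [0,0,-0.08,0,0,0,0,0,0,-0.04,0,0,0,0,0,0,0,0,0,0,0]}}

```text
time_s: 15.5
position: [0.5057, -0.0112, 0.0578]
orientation: [3.003, 0.434, -0.594]
ft_force: [0.2, 0.3, -1.0]
width: 0.494
finger_force: 62.4
```

Emit:
{"api": "carry_out", "payload": {"rows": [0,0,-0.06,0,0,0,0,0,0,0,0,0,0,0,0,0,0,0,0,0,0]}}

```text
time_s: 15.75
position: [0.5058, -0.0111, 0.0565]
orientation: [3.003, 0.434, -0.593]
ft_force: [0.6, -0.4, -1.1]
width: 0.493
finger_force: 62.4
```

Emit:
{"api": "carry_out", "payload": {"rows": [0,0,-0.05,0,0,0,0,0,0,0,0,0,0,0,0,0,0,0,0,0,0]}}

```text
time_s: 16.0
position: [0.5058, -0.0111, 0.0553]
orientation: [3.003, 0.434, -0.593]
ft_force: [0.7, 0.3, -1.1]
width: 0.494
finger_force: 62.4
```

Emit:
{"api": "carry_out", "payload": {"rows": [0,0,-0.05,0,0,0,0,0,0,0,0,0,0,0,0,0,0,0,0,0,0]}}

```text
time_s: 16.25
position: [0.5058, -0.0111, 0.054]
orientation: [3.003, 0.434, -0.593]
ft_force: [-0.5, -0.5, -1.7]
width: 0.495
finger_force: 62.4
```

Emit:
{"api": "carry_out", "payload": {"rows": [0,0,-0.04,0,0,0,0,0,0,0,0,0,0,0,0,0,0,0,0,0,0]}}

```text
time_s: 16.5
position: [0.5059, -0.0111, 0.0531]
orientation: [3.003, 0.434, -0.593]
ft_force: [0.8, 0.1, -0.9]
width: 0.497
finger_force: 62.5
```

Emit:
{"api": "carry_out", "payload": {"rows": [0,0,-0.04,0,0,0,0,0,0,0,0,0,0,0,0,0,0,0,0,0,0]}}

```text
time_s: 16.75
position: [0.5061, -0.011, 0.0529]
orientation: [3.003, 0.434, -0.592]
ft_force: [0.4, -0.6, 4.8]
width: 0.496
finger_force: 63.1
```

Emit:
{"api": "carry_out", "payload": {"rows": [0,0,0,0,0,0,75,0,0,0,0,0,0,75,0,0,0,0,0,0,75,0,0,0,0,0,0,75,0.3,0.08,0.74,0,0,0,80,0.3,0.08,0.74,0,0,0,80,0.3,0.08,0.74,0,0,0,80,0.3,0.08,0.74,0,0,0,80,0.3,0.08,0.74,0,0,0,80]}}

```text
time_s: 17.5
position: [0.5434, -0.0011, 0.1454]
orientation: [3.003, 0.434, -0.594]
ft_force: [0.5, 1.1, 0.1]
width: 0.938
finger_force: 0.0
```

```bash
python3 - <<'E'
from h import *
np.set_printoptions(precision=4,suppress=True)
o=robot.get_obs(); print(o["time_s"],o["position"],R.from_rotvec(o["orientation"]).as_matrix(),o["joint_positions"],o["ft_force"],o["width"])
s=robot.read_camera("scene"); w=robot.read_camera("wrist")
a=cv2.resize(s[140:240,190:290,::-1],(430,430),interpolation=cv2.INTER_CUBIC)
b=cv2.resize(w[134:384,155:355,::-1],(344,430),interpolation=cv2.INTER_CUBIC)
cv2.imwrite("pics/j3.png",np.hstack([a,b]))
E
```

```text
17.5 [ 0.5434 -0.0011  0.1454] [[ 0.8869  0.2821 -0.3658]
 [ 0.2631 -0.9594 -0.1019]
 [-0.3797 -0.0058 -0.9251]] [ 0.1339  0.9194 -0.4931  1.5257  0.4183  1.2105 -1.7816] [0.5107 1.1026 0.1259] 0.9378699076863863
```

View pics/j3.png

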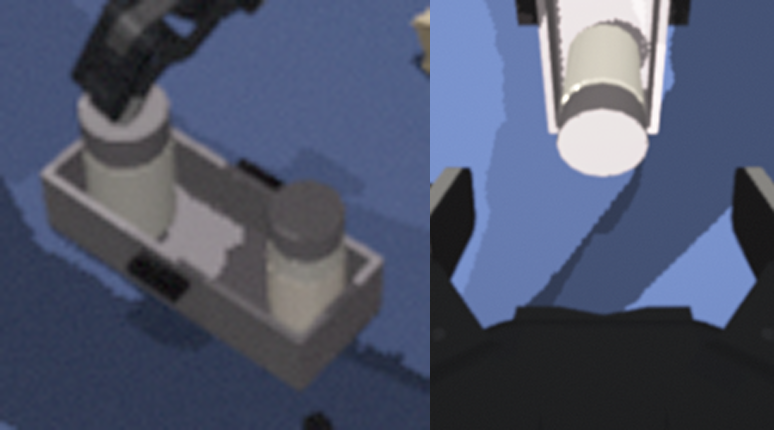

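The left half shows the jar standing upright at the near end of the crate and the canister upright at the far end. The jar's cap face in the right half is centred at (603,141).

```bash
python3 - <<'E'
from h import *
np.set_printoptions(precision=4,suppress=True)
w=cam("wrist"); c0=np.array([.5564,.0036,0]); ex=np.array([np.cos(.288),np.sin(.288),0]);ey=np.array([-ex[1],ex[0],0])
def rel(P): return np.array([(P-c0)@ex,(P-c0)@ey])
print("jar",rel(atz(w,(255.6,216),.084)), "cap edges",[rel(atz(w,((x-430)/1.72+155,y/1.72+134),.084)) for x,y in((557,141),(648,141),(603,107),(603,176))])
# top camera on caps: spot
robot.read_camera("top"); t=cam("top")
for n,z in(("jar",.084),("canister",.092),("carton",.075)):
    r=robot.spot_in("top",n); print(n,[(np.round(x["location"],1),round(x["conf"],2),rel(atz(t,x["location"],z)),atz(t,x["location"],z)) for x in r[:2]])
E
```

```text
jar [-0.0486 -0.0007] cap edges [array([-0.0486,  0.0209]), array([-0.0485, -0.0218]), array([-0.028 , -0.0008]), array([-0.0724, -0.0006])]
jar [(array([251.8, 250.7]), 0.91, array([-0.0501,  0.0068]), array([ 0.5065, -0.0041,  0.084 ]))]
canister []
carton []
```

Emit:
{"api": "carry_out", "payload": {"rows": [-0.35,-0.1,0,0.27,-0.89,0,82,-0.35,-0.1,0,0.27,-0.89,0,82,-0.35,-0.1,0,0.27,-0.89,0,82,-0.35,-0.1,0,0.27,-0.89,0,82,0,0,0,0,0,0,82,0,0,0,0,0,0,82]}}

```text
time_s: 18.3
position: [0.5048, -0.0127, 0.1439]
orientation: [-3.102, -0.451, 0.01]
ft_force: [1.3, 0.2, 1.2]
width: 0.962
finger_force: 0.0
```

```bash
cat >> h.py <<'E'
np.set_printoptions(precision=4,suppress=True)
c0=np.array([.5564,.0036,0]); ex=np.array([np.cos(.288),np.sin(.288),0]);ey=np.array([-ex[1],ex[0],0])
def rel(P): return np.array([(P-c0)@ex,(P-c0)@ey])
def st():
    o=robot.get_obs(); T=R.from_rotvec(o["orientation"]).as_matrix()
    print(o["time_s"],o["position"],"rel",rel(np.array(o["position"])),"z",T[:,2],"yaw",np.degrees(np.arctan2(T[1,0],T[0,0])),o["joint_positions"],o["width"])
E
python3 - <<'E'
from h import *
st()
w=robot.read_camera("wrist"); c=cam("wrist")
g=w.astype(int); print([rel(atz(c,(u,v),.084)) for u,v in [proj(c,np.array([.5084,-.0106,.084]))]], proj(c,np.array([.5084,-.0106,.084])))
# profile of brightness along image column through expected cap, and row
u,v=proj(c,np.array([.5084,-.0106,.084])); u,v=int(round(u)),int(round(v))
print("row",[(x,g[v,x].tolist()) for x in range(u-60,u+61,4)])
print("col",[(y,g[y,u].tolist()) for y in range(v-90,min(v+70,384),4)])
E
```

```text
18.3 [ 0.5048 -0.0127  0.1439] rel [-0.0541 -0.0009] z [-0.0075  0.0061 -1.    ] yaw 16.536900735854044 [ 0.2291  0.7236 -0.476   1.997   0.587   0.5652 -1.9356] 0.9624945663873777
[array([-0.0501,  0.    ])] [254.2619 206.331 ]
row [(194, [91, 110, 160]), (198, [92, 111, 161]), (202, [92, 111, 161]), (206, [92, 110, 160]), (210, [92, 110, 160]), (214, [93, 111, 161]), (218, [92, 111, 161]), (222, [233, 222, 223]), (226, [91, 86, 87]), (230, [115, 109, 110]), (234, [116, 109, 110]), (238, [116, 109, 111]), (242, [116, 109, 111]), (246, [115, 108, 110]), (250, [116, 109, 111]), (254, [114, 108, 110]), (258, [115, 109, 111]), (262, [116, 109, 111]), (266, [115, 109, 110]), (270, [116, 109, 111]), (274, [116, 109, 111]), (278, [116, 110, 112]), (282, [105, 100, 100]), (286, [107, 101, 102]), (290, [79, 83, 106]), (294, [61, 74, 107]), (298, [61, 73, 107]), (302, [60, 73, 107]), (306, [60, 72, 106]), (310, [62, 74, 107]), (314, [61, 73, 107])]
col [(116, [250, 247, 247]), (120, [250, 247, 247]), (124, [250, 247, 247]), (128, [250, 247, 247]), (132, [251, 247, 247]), (136, [166, 157, 157]), (140, [166, 157, 158]), (144, [165, 156, 156]), (148, [164, 157, 156]), (152, [163, 155, 156]), (156, [163, 155, 155]), (160, [159, 154, 142]), (164, [160, 155, 144]), (168, [168, 162, 151]), (172, [79, 75, 75]), (176, [104, 99, 100]), (180, [116, 109, 111]), (184, [117, 111, 112]), (188, [117, 110, 110]), (192, [117, 111, 111]), (196, [115, 110, 110]), (200, [117, 111, 112]), (204, [114, 108, 110]), (208, [116, 109, 111]), (212, [114, 108, 110]), (216, [116, 109, 110]), (220, [115, 108, 108]), (224, [115, 109, 109]), (228, [115, 107, 107]), (232, [91, 110, 159]), (236, [92, 110, 160]), (240, [91, 110, 160]), (244, [91, 109, 160]), (248, [92, 110, 160]), (252, [90, 109, 159]), (256, [91, 109, 159]), (260, [91, 109, 159]), (264, [90, 109, 159]), (268, [91, 109, 159]), (272, [91, 109, 159])]
```

Emit:
{"api": "carry_out", "payload": {"rows": [0.19,0.06,-0.6,0,0,0,82,0,0,-0.98,0,0,0,82,0,0,-0.98,0,0,0,82,0,0,-0.96,0,0,0,82,0,0,0,0,0,0,82,0,0,0,0,0,0,0,0,0,0,0,0,0,0,0,0,0,0,0,0,0,0,0,0,0,0,0,0,0,0,0,0,0,0,0]}}

```text
time_s: 19.18
position: [0.5144, -0.0093, 0.0581]
orientation: [-3.1, -0.45, -0.004]
ft_force: [0.4, 0.7, 6.3]
width: 0.498
finger_force: 60.9
```

Emit:
{"api": "carry_out", "payload": {"rows": [0,0,0,0,0,0,0,0,0,0,0,0,0,0,-0.04,-0.01,0.03,0,0,0,0,-0.08,-0.02,0,0,0,0,0,-0.06,-0.02,0,0,0,0,0,0,0,0,0,0,0,0,0,0,0,0,0,0,0]}}

```text
time_s: 19.77
position: [0.51, -0.0105, 0.058]
orientation: [-3.1, -0.451, -0.004]
ft_force: [3.2, 0.4, 5.9]
width: 0.497
finger_force: 61.5
```

Emit:
{"api": "carry_out", "payload": {"rows": [0,0,0.04,0,0,0,0,-0.05,-0.015,0,0,0,0,0,0,0,0,0,0,0,0,0,0,0,0,0,0,0]}}

```text
time_s: 20.1
position: [0.5088, -0.0108, 0.0585]
orientation: [-3.1, -0.451, -0.003]
ft_force: [5.6, 0.5, 0.6]
width: 0.494
finger_force: 61.3
```

Emit:
{"api": "carry_out", "payload": {"rows": [-0.05,-0.015,0,0,0,0,0,0,0,0,0,0,0,0,0,0,0,0,0,0,0]}}

```text
time_s: 20.35
position: [0.5086, -0.0109, 0.0586]
orientation: [-3.099, -0.451, -0.007]
ft_force: [7.1, 1.2, -1.2]
width: 0.498
finger_force: 61.2
```

Emit:
{"api": "carry_out", "payload": {"rows": [-0.05,-0.015,0,0,0,0,0,0,0,0,0,0,0,0,0,0,0,0,0,0,0]}}

```text
time_s: 20.6
position: [0.5084, -0.0109, 0.0588]
orientation: [-3.099, -0.451, -0.01]
ft_force: [8.4, 0.3, -1.1]
width: 0.498
finger_force: 61.1
```

Emit:
{"api": "carry_out", "payload": {"rows": [0.1,0.03,-0.04,0,0,0,0,0,0,-0.03,0,0,0,0,0,0,0,0,0,0,0,0,0,0,0,0,0,0]}}

```text
time_s: 20.93
position: [0.509, -0.0106, 0.058]
orientation: [-3.1, -0.451, -0.005]
ft_force: [3.1, 0.6, 14.3]
width: 0.499
finger_force: 62.5
```

Emit:
{"api": "carry_out", "payload": {"rows": [0,0,0,0,0,0,82,0,0,0,0,0,0,82,0,0,0,0,0,0,82,0,0,0.5,0,0,0,82,0,0,1,0,0,0,82,0,0,1,0,0,0,82,0,0,1,0,0,0,82,0,0,1,0,0,0,82,0,0,0.7,0,0,0,82,0.1,-0.7,0.5,0,0,-0.3,82]}}

```text
time_s: 21.77
position: [0.5091, -0.0252, 0.2006]
orientation: [-3.103, -0.41, 0.0]
ft_force: [0.6, -0.5, 0.4]
width: 0.96
finger_force: 0.0
```

Emit:
{"api": "carry_out", "payload": {"rows": [0.1,-1,0,0,0,-0.3,85,0.1,-1,0,0,0,-0.3,85,0.1,-1,0,0,0,-0.3,85,0.1,-1,0,0,0,0,85,0.1,-1,0,0,0,0,85,0.1,-1,0,0,0,0,85,0,-1,0,0,0,0,85,0,-1,0,0,0,0,85,0,-1,0,0,0,0,85,0,0,0,0,0,0,85]}}

```text
time_s: 22.6
position: [0.522, -0.2609, 0.1974]
orientation: [-3.127, -0.241, 0.008]
ft_force: [-0.1, -1.6, -0.5]
width: 0.996
finger_force: 0.0
```

```bash
python3 - <<'E'
from h import *
st()
w=robot.read_camera("wrist"); c=cam("wrist"); np.save("w.npy",w)
print([(x["location"],x["conf"]) for x in robot.spot_in("wrist","carton")])
m=(w.min(2)>190).astype(np.uint8)
n,l,s,cc=cv2.connectedComponentsWithStats(m)
for i in range(1,n):
    if s[i,4]>300: print(s[i],cc[i])
a=np.radians(9.2)
for x,y in((.035,.025),(.035,-.025),(-.035,-.025),(-.035,.025)): print(proj(c,[.53+x*np.cos(a)-y*np.sin(a),-.264+x*np.sin(a)+y*np.cos(a),.075]))
E
```

```text
22.6 [ 0.522  -0.2609  0.1974] rel [-0.1081 -0.2438] z [-0.0052  0.0047 -1.    ] yaw 8.826401672240703 [ 0.7032  0.7358 -0.5574  1.7195  0.4939  0.8372 -1.4948] 0.9956009432632508
[([259.7, 170.9], 0.85), ([256.1, 0.0], 0.21)]
[   0   21   66  166 2112] [ 32.2614 107.0147]
[ 231  139   56   74 3539] [259.5965 173.7191]
[  0 149  20  42 633] [  7.8499 171.6493]
[ 410  196  102   74 6177] [461.5975 232.6312]
[237.1539 143.377 ]
[290.781  143.1834]
[288.6877 213.693 ]
[238.7469 213.7899]
```

```bash
python3 - <<'E'
from h import *
w=np.load("w.npy"); c=cam("wrist")
m=(w.min(2)>190).astype(np.uint8)[:, :]; m[:, :225]=0; m[:,300:]=0
k=max(cv2.findContours(m,cv2.RETR_EXTERNAL,cv2.CHAIN_APPROX_NONE)[0],key=cv2.contourArea)[:,0]
P=np.array([atz(c,p,.075)[:2] for p in k.astype(float)],np.float32)*1000
r=cv2.minAreaRect(P); print(r, cv2.boxPoints(r))
for x in(240,259,278): print([(y,w[y,x].tolist()) for y in range(126,152,3)])
E
```

```text
((533.2786865234375, -256.23321533203125), (71.51384735107422, 50.47431564331055), 11.665406227111816) [[ 493.1575 -238.7472]
 [ 503.3632 -288.179 ]
 [ 573.3999 -273.7192]
 [ 563.1942 -224.2874]]
[(126, [109, 132, 189]), (129, [110, 133, 190]), (132, [103, 125, 182]), (135, [128, 123, 125]), (138, [153, 144, 130]), (141, [255, 255, 255]), (144, [255, 255, 255]), (147, [255, 255, 255]), (150, [255, 255, 255])]
[(126, [62, 74, 108]), (129, [61, 75, 109]), (132, [63, 75, 109]), (135, [136, 129, 121]), (138, [173, 162, 149]), (141, [235, 228, 212]), (144, [232, 226, 211]), (147, [229, 222, 206]), (150, [235, 228, 214])]
[(126, [62, 74, 109]), (129, [62, 75, 109]), (132, [80, 88, 113]), (135, [137, 131, 121]), (138, [209, 197, 179]), (141, [253, 251, 245]), (144, [253, 251, 245]), (147, [254, 252, 247]), (150, [254, 252, 247])]
```

```bash
python3 - <<'E'
from h import *
st(); c=cam("wrist"); w=robot.read_camera("wrist"); st()
m=(w.min(2)>190).astype(np.uint8); m[:, :225]=0; m[:,300:]=0
k=max(cv2.findContours(m,cv2.RETR_EXTERNAL,cv2.CHAIN_APPROX_NONE)[0],key=cv2.contourArea)[:,0]
P=np.array([atz(c,p,.075)[:2] for p in k.astype(float)],np.float32)*1000
r=cv2.minAreaRect(P); print(r,k.min(0),k.max(0))
print(proj(c,[r[0][0]/1000,r[0][1]/1000,.075]))
t=robot.read_camera("top");ct=cam("top")
m=(t.min(2)>190).astype(np.uint8); m[:,:350]=0; m[:,410:]=0; m[:220]=0;m[290:]=0
k=max(cv2.findContours(m,cv2.RETR_EXTERNAL,cv2.CHAIN_APPROX_NONE)[0],key=cv2.contourArea)[:,0]
P=np.array([atz(ct,p,.075)[:2] for p in k.astype(float)],np.float32)*1000; print("top",cv2.minAreaRect(P))
E
```

```text
22.7 [ 0.5232 -0.2547  0.1979] rel [-0.1052 -0.2382] z [-0.0039  0.0092 -1.    ] yaw 9.185861773531002 [ 0.6987  0.7344 -0.5628  1.7233  0.4917  0.8357 -1.4969] 0.9969608198835788
22.75 [ 0.5238 -0.253   0.1983] rel [-0.1042 -0.2368] z [-0.0031  0.0099 -0.9999] yaw 9.335673321417278 [ 0.6972  0.7339 -0.5643  1.7239  0.4915  0.8353 -1.497 ] 0.9932866572363567
((531.7952880859375, -263.0576477050781), (70.73597717285156, 50.121273040771484), 11.173304557800293) [239 142] [292 214]
[266.0697 178.9925]
top ((498.8292236328125, -245.54296875), (1.9976972341537476, 0.0), -175.8997802734375)
```

Emit:
{"api": "carry_out", "payload": {"rows": [0.28,-0.43,0,0,0,0.1,85,0,0,0,0,0,0,85,0,0,0,0,0,0,85,0,0,0,0,0,0,85,0,0,0,0,0,0,85]}}

```text
time_s: 23.22
position: [0.5316, -0.2633, 0.1991]
orientation: [-3.121, -0.273, 0.001]
ft_force: [-0.3, 0.7, 0.1]
width: 0.998
finger_force: 0.0
```

```bash
python3 - <<'E'
from h import *
st(); c=cam("wrist"); w=robot.read_camera("wrist"); st()
m=(w.min(2)>190).astype(np.uint8); m[:, :215]=0; m[:,305:]=0
k=max(cv2.findContours(m,cv2.RETR_EXTERNAL,cv2.CHAIN_APPROX_NONE)[0],key=cv2.contourArea)[:,0]
P=np.array([atz(c,p,.075)[:2] for p in k.astype(float)],np.float32)*1000
print(cv2.minAreaRect(P),k.min(0),k.max(0))
E
```

```text
23.2167 [ 0.5316 -0.2633  0.1991] rel [-0.0996 -0.2489] z [-0.0015  0.009  -1.    ] yaw 10.016881202750866 [ 0.7059  0.7468 -0.5683  1.6894  0.4932  0.8569 -1.4682] 0.9976770364155771
23.2667 [ 0.5316 -0.2636  0.1991] rel [-0.0996 -0.2491] z [-0.0013  0.0088 -1.    ] yaw 10.001825769456069 [ 0.7061  0.7468 -0.5681  1.6892  0.4933  0.8569 -1.4681] 0.9920485798763358
((531.8884887695312, -262.9279479980469), (71.06682586669922, 49.56920623779297), 11.388599395751953) [229 149] [281 220]
```

Emit:
{"api": "carry_out", "payload": {"rows": [0,0,-0.99,-0.08,0,0.12,85,0,0,-0.99,0,0,0,85,0,0,-0.99,0,0,0,85,0,0,-0.99,0,0,0,85,0,0,-0.99,0,0,0,85,0,0,-0.99,0,0,0,85,0,0,0,0,0,0,85,0,0,0,0,0,0,85]}}

```text
time_s: 23.93
position: [0.5311, -0.2638, 0.05]
orientation: [-3.127, -0.293, 0.005]
ft_force: [0.4, -1.2, 0.1]
width: 0.994
finger_force: 0.0
```

Emit:
{"api": "carry_out", "payload": {"rows": [0,0,0,0,0,0,0,0,0,0,0,0,0,0,0,0,0,0,0,0,0,0,0,0,0,0,0,0,0,0,0,0,0,0,0,0,0,0,0,0,0,0]}}

```text
time_s: 24.43
position: [0.533, -0.2646, 0.0524]
orientation: [3.127, 0.292, 0.003]
ft_force: [-1.4, -0.1, 7.0]
width: 0.578
finger_force: 62.8
```

```bash
python3 -c "
from h import *
st()"
```

```text
24.4333 [ 0.533  -0.2646  0.0524] rel [-0.0986 -0.2505] z [ 0.0019 -0.0008 -1.    ] yaw 10.664822229134675 [ 0.6207  0.9438 -0.4218  1.7759  0.6658  0.5666 -1.606 ] 0.5780071597181821
```

Emit:
{"api": "carry_out", "payload": {"rows": [0,0,0.2,0,0,0,0,0,0,0.6,0,0,0,0,0,0,0.98,0,0,0,0,0,0,0.98,0,0,0,0,0,0,0.98,0,0,0,0,0,0,0.98,0,0,0,0,0.11,0.5,0.2,0,0,0.2,0,0.11,0.9,0,0,0,0.2,0,0.11,0.98,0,0,0,0.2,0,0.11,0.98,0,0,0,0.2,0]}}

```text
time_s: 25.27
position: [0.5423, -0.1791, 0.1733]
orientation: [-3.112, -0.424, 0.002]
ft_force: [-0.2, -0.2, -1.5]
width: 0.573
finger_force: 62.6
```

Emit:
{"api": "carry_out", "payload": {"rows": [0.11,0.98,0,0,0,0.17,0,0.11,0.98,0,0,0,0,0,0.11,0.98,0,0,0,0,0,0.11,0.98,0,0,0,0,0,0.11,0.98,0,0,0,0,0,0.11,0.98,0,0,0,0,0,0.1,0.98,0,0,0,0,0,0.1,0.57,0,0,0,0,0,0,0,0,0,0,0,0,0,0,0,0,0,0,0]}}

```text
time_s: 26.1
position: [0.5637, 0.0066, 0.1732]
orientation: [-3.108, -0.455, 0.003]
ft_force: [0.3, -0.2, -2.7]
width: 0.577
finger_force: 62.7
```

```bash
python3 - <<'E'
from h import *
st(); t=robot.read_camera("top"); w=robot.read_camera("wrist"); st(); np.save("w.npy",w); c=cam("wrist")
robot_r=[(n,[(np.round(x["location"],1),round(x["conf"],2)) for x in robot.spot_in("wrist",n)[:2]]) for n in("canister","jar","carton")]; print(robot_r)
print("pred canister cap ",proj(c,c0+.0605*ex+[0,0,.092]), "far edge",proj(c,c0+.0785*ex+[0,0,.092]))
for u in (245,255,265): print([(y,w[y,u].tolist()) for y in range(90,200,5)])
E
```

```text
26.1 [0.5637 0.0066 0.1732] rel [0.0079 0.0008] z [-0.0019  0.0001 -1.    ] yaw 16.66857319403484 [ 0.216   0.7413 -0.5305  1.806   0.5294  0.7418 -1.8801] 0.5768778458677625
26.2 [0.5636 0.0038 0.1731] rel [ 0.007  -0.0019] z [-0.0024 -0.0017 -1.    ] yaw 16.425040276538503 [ 0.2188  0.7412 -0.5283  1.806   0.5296  0.7422 -1.8801] 0.5775089817360665
[('canister', [(array([252.5, 133.9]), 0.78)]), ('jar', [(array([261.2, 156.3]), 0.16)]), ('carton', [(array([252.6, 241.4]), 0.82)])]
pred canister cap  [251.9849 133.2924] far edge [251.8543 109.2164]
[(90, [98, 118, 172]), (95, [97, 119, 172]), (100, [99, 119, 172]), (105, [196, 189, 198]), (110, [222, 213, 212]), (115, [247, 242, 241]), (120, [246, 242, 242]), (125, [246, 241, 242]), (130, [245, 241, 240]), (135, [245, 240, 240]), (140, [185, 175, 174]), (145, [150, 143, 144]), (150, [150, 140, 141]), (155, [107, 102, 102]), (160, [108, 102, 103]), (165, [129, 121, 116]), (170, [152, 142, 129]), (175, [85, 82, 78]), (180, [158, 148, 135]), (185, [162, 152, 138]), (190, [160, 150, 136]), (195, [168, 158, 143])]
[(90, [98, 119, 172]), 
[... 318 characters left out ...]
8, 104, 104]), (165, [128, 121, 115]), (170, [151, 141, 128]), (175, [85, 83, 79]), (180, [160, 150, 135]), (185, [165, 155, 141]), (190, [166, 156, 142]), (195, [151, 141, 128])]
[(90, [97, 119, 173]), (95, [98, 119, 173]), (100, [99, 120, 173]), (105, [199, 193, 206]), (110, [180, 171, 169]), (115, [245, 240, 240]), (120, [245, 241, 241]), (125, [245, 240, 240]), (130, [245, 240, 240]), (135, [245, 240, 240]), (140, [166, 158, 157]), (145, [151, 144, 145]), (150, [149, 140, 140]), (155, [111, 106, 107]), (160, [116, 111, 111]), (165, [136, 126, 123]), (170, [150, 140, 127]), (175, [85, 82, 79]), (180, [162, 151, 138]), (185, [162, 154, 138]), (190, [166, 155, 142]), (195, [171, 161, 146])]
```

```bash
python3 - <<'E'
from h import *
st(); w=robot.read_camera("wrist"); c=cam("wrist"); st()
g=w.astype(int)
for u in(240,252,264): print([(y,g[y,u].tolist()) for y in list(range(106,116,1))]); print([(y,int(g[y,u,0]),int(g[y,u,2])) for y in range(150,256,2)])
p=np.array(robot.get_obs()["position"])
b=p[2]-.0524
for y in(158,160,162,164,166): print(y,"bottom edge->",rel(atz(c,(252,y),b)),"far cap",)
for y in(109,111,113): print(y,rel(atz(c,(252,y),.092)))
for d in(-.003,0,.003):
  e=p+ex*(.035+d); print(d,"pred bottom",proj(c,[e[0],e[1],b]),"top",proj(c,[e[0],e[1],b+.075]))
E
```

```text
26.35 [0.564  0.0037 0.1733] rel [ 0.0073 -0.0021] z [-0.0016 -0.001  -1.    ] yaw 16.361757297692805 [ 0.2196  0.741  -0.5287  1.8054  0.5292  0.742  -1.8802] 0.5760806095436586
26.4 [0.5642 0.0039 0.1734] rel [ 0.0075 -0.0019] z [-0.0013 -0.0007 -1.    ] yaw 16.373289312785882 [ 0.2196  0.741  -0.529   1.8052  0.5292  0.7419 -1.8802] 0.5703911435039605
[(106, [235, 228, 231]), (107, [247, 242, 240]), (108, [246, 241, 240]), (109, [240, 235, 234]), (110, [232, 227, 226]), (111, [235, 230, 229]), (112, [238, 234, 233]), (113, [234, 229, 229]), (114, [232, 227, 227]), (115, [239, 233, 233])]
[(150, 147, 138), (152, 164, 155), (154, 218, 208), (156, 198, 190), (158, 122, 117), (160, 107, 103), (162, 109, 105), (164, 108, 102), (166, 144, 125), (168, 160, 136), (170, 153, 131), (172, 101, 90), (174, 86, 79), (176, 87, 80), (178, 137, 118), (180, 159, 135), (182, 159, 135), (184, 159, 135), (186, 161, 137), (188, 162, 138), (190, 161, 136), (192, 162, 137), (194, 165, 141), (196, 183, 158), (198, 216, 187), (200, 225, 195), (202, 225, 195), (204, 222, 193), (206, 223, 193), (208, 225, 19
[... 2437 characters left out ...]
224, 194), (230, 225, 196), (232, 225, 195), (234, 227, 199), (236, 227, 199), (238, 228, 200), (240, 227, 199), (242, 226, 198), (244, 226, 198), (246, 225, 196), (248, 226, 197), (250, 228, 199), (252, 227, 199), (254, 224, 195)]
158 bottom edge-> [ 0.0464 -0.0003] far cap
160 bottom edge-> [ 0.045  -0.0003] far cap
162 bottom edge-> [ 0.0436 -0.0003] far cap
164 bottom edge-> [ 0.0422 -0.0003] far cap
166 bottom edge-> [ 0.0408 -0.0003] far cap
109 [ 0.0793 -0.0002]
111 [ 0.0778 -0.0002]
113 [ 0.0764 -0.0002]
-0.003 pred bottom [254.4001 167.8457] top [253.8787 201.4877]
0 pred bottom [254.3818 163.5771] top [253.8451 194.8138]
0.003 pred bottom [254.3632 159.2734] top [253.8111 188.046 ]
```

Emit:
{"api": "carry_out", "payload": {"rows": [-0.13,0.02,0,0,0,0.02,0,0,0,-0.4,0,0,0,0,0,0,-0.3,0,0,0,0,0,0,0,0,0,0,0,0,0,0,0,0,0,0,0,0,0,0,0,0,0]}}

```text
time_s: 26.9
position: [0.5611, 0.0059, 0.1558]
orientation: [-3.108, -0.454, 0.002]
ft_force: [0.4, 0.2, -1.0]
width: 0.573
finger_force: 62.6
```

```bash
python3 -c "
from h import *
st()"
```

```text
26.9 [0.5611 0.0059 0.1558] rel [0.0052 0.0009] z [-0.0012  0.0001 -1.    ] yaw 16.60726782738347 [ 0.2062  0.7616 -0.5115  1.8284  0.5523  0.6987 -1.9019] 0.5729268805703227
```

Emit:
{"api": "carry_out", "payload": {"rows": [0,-0.05,-0.3,0,0,0,0,0,0,-0.3,0,0,0,0,0,0,-0.3,0,0,0,0,0,0,-0.1,0,0,0,0,0,0,0,0,0,0,0]}}

```text
time_s: 27.32
position: [0.5603, 0.0044, 0.1299]
orientation: [-3.108, -0.454, 0.005]
ft_force: [0.7, -0.2, -2.3]
width: 0.576
finger_force: 62.6
```

Emit:
{"api": "carry_out", "payload": {"rows": [0,0,-0.4,0,0,0,0,0,0,-0.4,0,0,0,0,0,0,-0.4,0,0,0,0,0,0,-0.2,0,0,0,0,0,0,0,0,0,0,0,0,0,0,0,0,0,0]}}

```text
time_s: 27.82
position: [0.5608, 0.0046, 0.0956]
orientation: [-3.108, -0.454, 0.003]
ft_force: [0.3, 0.2, -2.0]
width: 0.576
finger_force: 62.6
```

```bash
python3 -c "
from h import *
st()"
```

```text
27.8167 [0.5608 0.0046 0.0956] rel [ 0.0045 -0.0003] z [-0.0018 -0.0001 -1.    ] yaw 16.61086429083524 [ 0.1654  0.8478 -0.4393  1.8647  0.6287  0.5728 -1.966 ] 0.5762333993956649
```

Between canister and jar with no contact; the base is at about 43 mm. I'll keep lowering.

Emit:
{"api": "carry_out", "payload": {"rows": [0,0,-0.2,0,0,0,0,0,0,-0.2,0,0,0,0,0,0,-0.2,0,0,0,0,0,0,0,0,0,0,0,0,0,0,0,0,0,0]}}

```text
time_s: 28.23
position: [0.5608, 0.0045, 0.0807]
orientation: [-3.109, -0.454, 0.003]
ft_force: [1.2, 0.2, -1.5]
width: 0.574
finger_force: 62.6
```

Emit:
{"api": "carry_out", "payload": {"rows": [0,0,-0.25,0,0,0,0,0,0,-0.25,0,0,0,0,0,0,-0.2,0,0,0,0,0,0,-0.1,0,0,0,0,0,0,0,0,0,0,0,0,0,0,0,0,0,0]}}

```text
time_s: 28.73
position: [0.561, 0.0046, 0.0608]
orientation: [-3.109, -0.454, 0.002]
ft_force: [0.4, -0.5, -1.5]
width: 0.572
finger_force: 62.6
```

Emit:
{"api": "carry_out", "payload": {"rows": [0,0,-0.1,0,0,0,0,0,0,-0.03,0,0,0,0,0,0,0,0,0,0,0,0,0,0,0,0,0,0]}}

```text
time_s: 29.07
position: [0.5612, 0.0045, 0.0579]
orientation: [-3.109, -0.453, 0.001]
ft_force: [-0.9, 0.3, -2.0]
width: 0.577
finger_force: 62.6
```

Emit:
{"api": "carry_out", "payload": {"rows": [0,0,-0.04,0,0,0,0,0,0,0,0,0,0,0,0,0,0,0,0,0,0]}}

```text
time_s: 29.32
position: [0.5611, 0.0045, 0.0569]
orientation: [-3.109, -0.454, 0.001]
ft_force: [0.4, -0.1, -2.0]
width: 0.577
finger_force: 62.6
```

Emit:
{"api": "carry_out", "payload": {"rows": [0,0,-0.04,0,0,0,0,0,0,0,0,0,0,0,0,0,0,0,0,0,0]}}

```text
time_s: 29.57
position: [0.5611, 0.0045, 0.0565]
orientation: [3.108, 0.454, -0.001]
ft_force: [-2.7, -0.1, 5.8]
width: 0.575
finger_force: 63.3
```

Floor contact came at the expected height (0.0565). Releasing, retreating and checking.

Emit:
{"api": "carry_out", "payload": {"rows": [0,0,0,0,0,0,85,0,0,0,0,0,0,85,0,0,0,0,0,0,85,0,0,0.4,0,0,0,85,0,0,1,0,0,0,85,0,0,1,0,0,0,85,0,0,1,0,0,0,85,0,0,1,0,0,0,85,0,0,1,0,0,0,85,0,0,0.8,0,0,0,85]}}

```text
time_s: 30.4
position: [0.5614, 0.0047, 0.2135]
orientation: [-3.108, -0.454, -0.002]
ft_force: [-0.8, 0.2, 0.3]
width: 0.998
finger_force: 0.0
```

Emit:
{"api": "carry_out", "payload": {"rows": [-0.3,-1,0.2,0,0,0,85,-0.3,-1,0.2,0,0,0,85,-0.3,-1,0,0,0,0,85,-0.3,-1,0,0,0,0,85,-0.3,-1,0,0,0,0,85,-0.3,-1,0,0,0,0,85,-0.3,-1,0,0,0,0,85,-0.3,-1,0,0,0,0,85,0,0,0,0,0,0,85,0,0,0,0,0,0,85]}}

```text
time_s: 31.23
position: [0.5003, -0.1973, 0.2212]
orientation: [3.109, 0.447, -0.002]
ft_force: [0.1, -0.1, 0.5]
width: 0.993
finger_force: 0.0
```

```bash
python3 - <<'E'
from h import *
st()
for n in("top","scene"):
    robot.read_camera(n)
L={}
for n in("carton","jar","canister","pot","timer","marker","beaker"):
    r=[robot.spot_in(k,n) for k in("top","scene")]
    print(n,[(np.round(x[0]["location"],1),round(x[0]["conf"],2)) if x else None for x in r])
    if all(r):
        P,e=tri(ray(cam("top"),r[0][0]["location"]),ray(cam("scene"),r[1][0]["location"])); print("   ",P,rel(P),e)
for n,p in(("carton",[.0038,.083]),("jar",[-.0565,.05]),("canister",[.0605,.06])):
    print(n,"pred",[proj(cam(k),c0+p[0]*ex+[0,0,p[1]]) for k in("top","scene")])
E
```

```text
31.2333 [ 0.5003 -0.1973  0.2212] rel [-0.1109 -0.1767] z [-0.0012 -0.0007 -1.    ] yaw 16.379805470505676 [ 0.6532  0.6534 -0.6038  1.8361  0.4986  0.809  -1.4926] 0.9931396212113888
carton [(array([251.7, 228.6]), 0.82), (array([237.5, 183.7]), 0.79)]
    [0.5545 0.0024 0.0579] [-0.0021 -0.0006] 0.0016608853333401545
jar [(array([253.7, 255.6]), 0.56), (array([214.9, 170.5]), 0.69)]
    [ 0.4981 -0.0124  0.0573] [-0.0604  0.0012] 0.007748532426326987
canister [(array([247.2, 200.5]), 0.88), (array([260.3, 197.4]), 0.66)]
    [0.6119 0.0191 0.06  ] [ 0.0576 -0.0009] 0.0028156475709262834
pot [(array([252.8, 229.3]), 0.75), (array([322.8, 124.5]), 0.55)]
    [0.5885 0.0656 0.2149] [0.0483 0.0503] 0.178581609760638
timer [(array([167.2, 135.6]), 0.6), (array([374.9, 204.3]), 0.72)]
    [0.7442 0.2154 0.0304] [0.2403 0.1498] 0.005942355606768152
marker [(array([271.7, 159.8]), 0.7), (array([276.5, 261.9]), 0.82)]
    [ 0.7237 -0.0216  0.0016] [ 0.1532 -0.0717] 0.0050868836757949195
beaker [(array([369.2, 166.3]), 0.84), (array([179.7, 306. ]), 0.81)]
    [ 0.7198 -0.2301  0.0502] [ 0.0903 -0.2705] 0.007529034327055516
carton pred [array([250.5917, 223.7243]), array([239.0175, 177.1273])]
jar pred [array([255.5754, 254.8964]), array([217.9478, 173.6576])]
canister pred [array([245.966 , 198.8514]), array([261.0288, 197.9732])]
```

```bash
python3 -c "
from workcell import robot
print(robot.job_done())"
```

```text
the job is handed in; nothing more can be done
None
```

I packed the transport box and handed the job in at about 31 s of the 66 s allowed. In box order from the robot they are jar, carton, canister. The final camera readings put all three in place and the timer, marker and beaker where they were. I could not confirm the pot's position by measurement, and no result came back.

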